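# Third hand at the gel core: press the cassette on its seal

### The arm

A 6-joint arm with a two-finger parallel gripper is mounted at the origin on a cart in front of the work surface, level with it; the furniture and walls round the work are solid. World frame = base frame: x ahead of the robot, y to its left, z up, the work surface at z = 0. Lengths are in mm, angles in rad, forces in N, time in s.
With the tool pointing down it reaches from about 275 to 825 mm from the base axis. Payload 5.2 kg.
Tool frame: the origin (TCP) lies at the very end of the fingers, on their centre line; the grasp point (between the pads) lies 19 mm behind it; z points along the fingers, y is the direction in which the jaws open and shut (so a half turn about z gives the same grasp; the last joint's range is limited). The gripper opens to 93 mm and grips with 3 to 60 N. Pads are 15 mm wide; open, the fingers measure 128 mm over their backs; the gripper's body (75 mm by 188 mm) begins 65 mm behind the grasp point.
Start: joints at [-1.443, 0.259, 1.535, -0, 1.348, -0.203], TCP at [178.661, -520.178, 218.653] pointing down, gripper open.
Joint ranges: [-3.14, 3.14], [-0.91, 2.08], [0.19, 2.58], [-1.22, 4.36], [0.22, 2.71], [-3.12, 3.12]. Speed limits (rad/s): [2.57, 2.57, 3.14, 3.14, 3.14, 3.14].

### API

Orientations are given as [roll, pitch, yaw] about the fixed x, y, z axes, in that order (R = Rz(yaw) Ry(pitch) Rx(roll)).
In Python, from bench import robot gives the robot as it stands. The module is installed in compiled form; this text tells all that it offers. Calls block until the motion is done:
- robot.move_ptp(position, orientation): joint-space move of the TCP to a pose.
- robot.move_linear(position, ori=None, speed=150, f_stop=None): straight line of the TCP; ori=None keeps the orientation; speed is the mean speed in mm/s. With f_stop (N) it stops when the force on the tool has changed by that much, and returns True; else False.
- robot.move_j(angles): joint-space move.
- robot.move_gripper(opening): opening from 0.0 (shut) to 1.0 (fully open); the grip force is fixed at half the most; returns when the fingers have stopped.
- robot.sleep(seconds).
- robot.inverse_kinematics(position, orientation): joint angles nearest the present ones, or None.
- robot.get_image(name): name is "scene" or "side" or "wrist"; returns a dict with "img" (384x512x3 uint8, blue, green, red), "fovy" (degrees; the focal length in pixels is half the picture's height over the tangent of half this angle, whatever the lens; pixels are square), "cx", "cy" (the principal point, pixels), "eye" and "orientation" of the camera in the world. Camera axes: x right, y down, z forward; pixel columns grow to the right and rows downward; lengths in mm; the calibration is good to about 2 mm. The wrist camera is an equidistant fisheye: a pixel r from the principal point sees the ray r / f radians off the axis. A picture is of the moment at which its call begins. There is no depth.
A pose or a line that the arm cannot do raises robot.MotionError and nothing moves.
- robot.hand_in(): hands the job in, once; it reports no verdict.
Readings, each from a call of its own:
- robot.current_t(): time.
- robot.current_qpos(): joint angles.
- robot.current_joint_vel(): joint speeds.
- robot.current_joint_efforts(): joint torques, N m.
- robot.current_tcp_pos(): TCP position.
- robot.current_eef_rot(): TCP orientation.
- robot.current_contact_force(): force on the tool from outside, world axes, zero at the start.
- robot.current_ft_torque(): the same for the moment, N m.
- robot.current_gripper_width(): opening from 0.0 (shut) to 1.0 (fully open).
Only numpy, scipy, OpenCV 4.12 (cv2) and the standard library are available. Lean on these libraries where they do the work, as an engineer would, in place of code of your own. Each camera call takes 0.05 s, during which the arm holds its last target. There are 200 camera calls.

### The job

Take the tall gel cassette (not the short blanking plate) out of the rack, lower it in front of the open side of the electrode core so that its foot stands on the ledge behind the front lip, well window still facing the core, and press it squarely against the rubber seal with a steady push of about 11 newtons (never over 25, the plates would crack) so that a colleague can close the two cam clamps. Keep the push steady and finish while still holding and pressing it: do not let go. Leave the spare plate in the rack, and the wash bottle, flask and petri dish where they are.

Things in the scene. Friction and masses are not known exactly. Their poses are not given: they have to be found in the camera images.
- cassette_grip (a point): Middle of the gel cassette's grip rail: on its mid-plane, 98 mm above its foot, 17 mm below its top edge; the solid rail is the top 38 mm, full width. The cassette stands upright in one of the rack's two slots, not always the same one. Own x = thickness, y = width, z up.
- cassette_foot (a point): Centre of the cassette's underside, same axes.
- cassette: Gel cassette as a whole (origin at the foot centre): upright grey-framed clear plate, 9 mm thick (x), 100 mm wide (y), 115 mm tall (z), about 140 g. On its +x side, under the grip rail, an 18 mm tall recessed window with well fingers: this side must face the core. The lowest 6 mm taper to 6 mm thickness and 94 mm width.
- spare_mid (a point): Centre of the spare blanking plate: plain solid grey, 9 mm thick, 100 mm wide, only 72 mm tall, standing in the rack's other slot. Not needed, leave it.
- rack_mid (a point): Middle of the top of the rack's base, on which the plates stand (10 mm above the bench). White fixed stand, 120 x 112 mm; its two slots lie 30 mm either side along own x (the plates' thickness direction). A slot is 12 mm wide between pairs of ribs with flared mouths, up to 38 mm above the base top.
- ledge (a point): Centre of the ledge on which the cassette's foot will stand, 12 mm above the bench, at the core's open front; slick, so the foot glides (friction 0.15). Own x points into the seal (pressing direction), y along the width, z up. Free along x: from -13 mm (inner face of a 9 mm high lip) to +4.5 mm (seal face). Flared guide cheeks at the sides, 107 mm apart, about 38 mm high.
- seal_mid (a point): Middle of the front seal's face when not pressed: 4.5 mm ahead of the ledge point along x, 33 mm above it; same axes. The seal is a black U (bottom and two sides), 92 mm wide, reaching from 4 to 62 mm above the ledge. It gives way squarely along x with a spring of 3.5 N per mm, from zero force, 7 mm at most.
- seal (a joint): How far the front seal is pressed in, m: 0 free, 0.007 fully in.
- core: Electrode core: white U-shaped chamber on a 132 x 150 mm base, fixed to the bench; origin under its middle at bench height, axes as the ledge. End walls 70 mm apart inside and 76 mm high, brass plugs on them up to 98 mm; chamber open at the top. Two open cam clamps stick out to 107 mm either side, 55 mm high. The far side is already closed by a blanking plate, top at 84 mm.
- wash_bottle: Clear wash bottle, 74 x 97 x 224 mm, behind the core; origin at the centre of its foot. Leave it.
- foil_flask: Small flask wrapped in foil, 68 x 70 x 78 mm, behind the rack; origin at the centre of its foot. Leave it.
- petri: Flat petri dish, 91 mm across, 17 mm high, near the robot; origin at the centre of its foot. Leave it.
Things that resemble listed ones, but are neither listed nor needed, are in the scene too. Leave any yellow look-alike of the cassette alone.

How it is judged (in metres and radians):
On the way, in this order (a step that is already met when the one before it is completed fails the run):
1. the cassette is lifted clear of the rack (height (world z) of cassette_foot above 0.06 m), for 0.1 s.
2. the cassette stands on the ledge and is pressed on the seal within the force band for 1.5 s (z of cassette_foot in the frame of ledge below 0.004 m and horizontal distance between cassette_foot and ledge below 0.016 m and contact force between cassette and seal between 6 and 17 N), for 1.5 s.
At the end, for the whole second after the job is handed in: The cassette's foot stands on the ledge (within 4 mm in height and 6 mm sideways), its window side faces the core, it is square to the core within 0.04 rad, the robot still holds it and presses it on the seal with 6 to 17 N (seal pressed in 1.5 to 5.5 mm), at rest (contact force between cassette and seal between 6 and 17 N and value of joint seal between 0.0015 and 0.0055 m and z of cassette_foot in the frame of ledge between -0.004 and 0.004 m and y of cassette_foot in the frame of ledge between -0.006 and 0.006 m and angle between the x axis of cassette and the x axis of core, either way round below 0.04 rad and contact force between the fingers and cassette above 5 N and linear speed of cassette below 0.01 m/s and x of core in the frame of cassette above 0.01 m); the arm keeps its last pose, push and grip.
It fails at once if the cassette is pressed on the seal with more than 25 N (contact force between cassette and seal above 25 N).
It fails at once if the spare plate leaves its slot (distance of spare_mid from where it was at the start of the episode above 0.015 m).
It fails at once if the wash bottle, flask or petri dish is disturbed (distance of any of wash_bottle, foil_flask, petri from where it was at the start of the episode above 0.03 m or angle between wash_bottle's own z axis and vertical above 0.4 rad).
It also fails if it takes over 54 s, if anything falls off the work surface, if the arm or the gripper's body presses on something with over 40 N, if the wrist force passes 120 N, or if a joint passes its speed limit or range.

## Working session

There is one attempt and no reset: what is moved stays moved. The work goes in short steps, each a Python script; the robot and the scene stay as the last script left them, time stands still between calls to the robot, and variables do not carry over. Pictures are saved under pics/ and viewed, about 8 in all and at most 12, crops included, and the job is handed in when it is done.

```bash
mkdir -p pics; python3 - <<'E'
from bench import robot
import cv2,pickle,numpy as np
d={}
for n in("scene","side","wrist"):
    d[n]=robot.get_image(n); print(n,{k:v for k,v in d[n].items() if k!='img'})
pickle.dump(d,open('im0.pkl','wb'))
cv2.imwrite('pics/a.png',cv2.resize(d['scene']['img'],(800,600),interpolation=cv2.INTER_CUBIC))
cv2.imwrite('pics/b.png',cv2.resize(d['side']['img'],(800,600),interpolation=cv2.INTER_CUBIC))
print(robot.current_t(),robot.current_eef_rot())
E
```

```text
scene {'fovy': 42.99506241860077, 'cx': 262.69836460633445, 'cy': 200.95923852731258, 'eye': array([ 70.8791904 , 746.13531933, 820.06217397]), 'orientation': array([-2.19082411,  0.01320887, -2.5942273 ])}
side {'fovy': 44.65522062285838, 'cx': 261.20362191932236, 'cy': 188.77868627101057, 'eye': array([ 467.5289066 , -654.63038275, 1099.57006252]), 'orientation': array([-2.65363144,  0.00513395, -0.20333965])}
wrist {'fovy': 65.70646984690485, 'cx': 252.4379525804908, 'cy': 198.74437867876034, 'eye': array([ 240.90214417, -498.50322666,  383.78556809]), 'orientation': array([ 2.90024086e+00,  2.19659011e-03, -1.23990612e+00])}
0.15 [-3.14017154e+00 -3.05332308e-04  3.30770849e-01]
```

View pics/a.png

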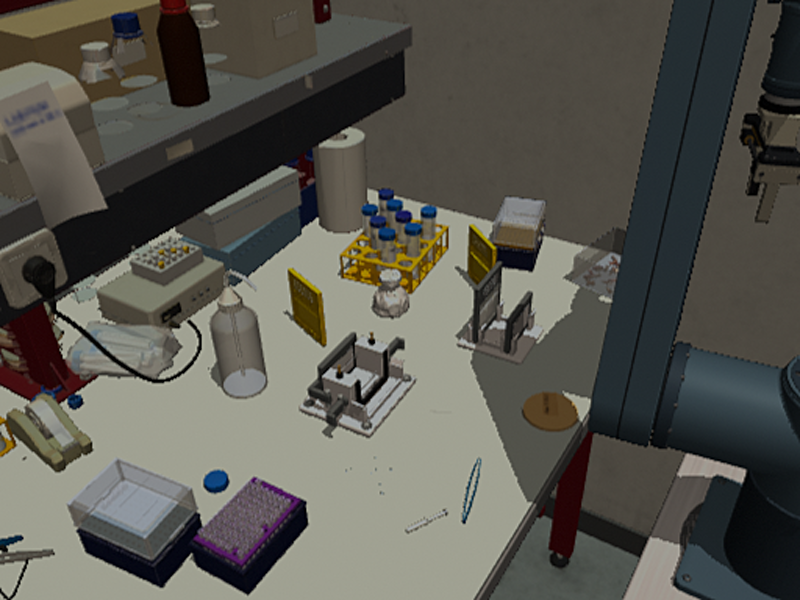

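View pics/b.png

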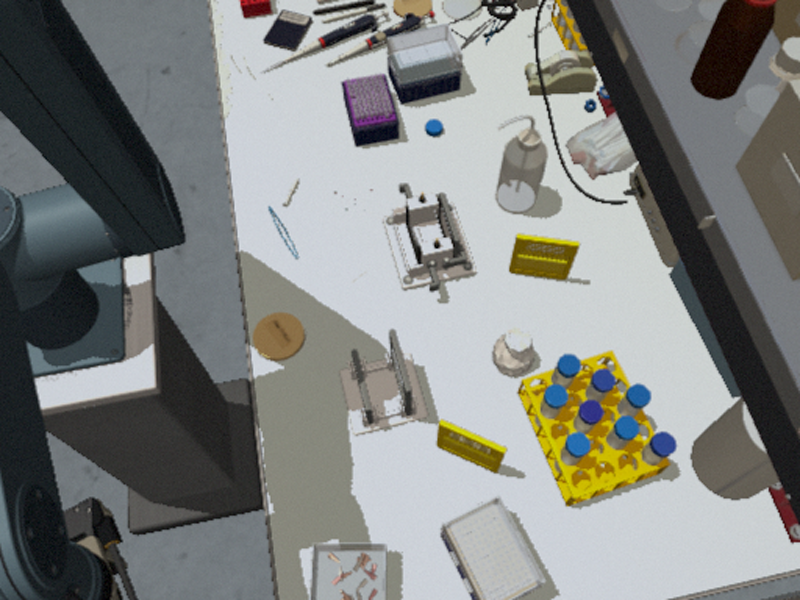

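The scene view shows the rack at about (500,330) and the core at (360,385). In the side view they are at (385,385) and (430,240), with the core's open side to the left (towards the robot). The tall plate is in the far-x slot. Next I'll get rough positions and a closer wrist view.

```bash
cat > h.py <<'E'
import numpy as np,cv2,pickle
from scipy.spatial.transform import Rotation as R
def f(c): return 192/np.tan(np.radians(c['fovy'])/2)
def rot(e): return R.from_euler('xyz',e).as_matrix()
def ray(c,u,v,fish=False):
    d=np.array([u-c['cx'],v-c['cy']])/f(c)
    if fish:
        r=np.hypot(*d); d=np.r_[d*(np.sin(r)/max(r,1e-9)),np.cos(r)]
    else: d=np.r_[d,1]
    return rot(c['orientation'])@d
def onz(c,u,v,z,fish=False):
    d=ray(c,u,v,fish); return c['eye']+d*(z-c['eye'][2])/d[2]
def proj(c,P,fish=False):
    p=(np.atleast_2d(P)-c['eye'])@rot(c['orientation'])
    if fish:
        r=np.hypot(p[:,0],p[:,1]); t=np.arctan2(r,p[:,2]); q=p[:,:2]*(t/np.maximum(r,1e-9))[:,None]
    else: q=p[:,:2]/p[:,2:]
    return q*f(c)+[c['cx'],c['cy']]
E
python3 - <<'E'
from h import *
d=pickle.load(open('im0.pkl','rb'))
s=d['side'];a=.64
for n,u,v,z in[('rack',385,385,10),('tall end1',392,333,125),('tall end2',409,413,125),('short1',355,350,82),('short2',368,420,82),('core',430,240,40),('plug1',422,198,98),('plug2',437,243,98),('flask',515,340,78),('bottle top',528,130,220),('petri',278,336,17),('ybase',542,275,0)]:
    print(n,onz(s,u*a,v*a,z).round())
sc=d['scene']
for n,u,v,z in[('t1',479,267,125),('t2',501,265,125),('plug1',371,335,98),('plug2',338,372,98)]: print(n,onz(sc,u*a,v*a,z).round())
E
```

```text
rack [ 510. -238.   10.]
tall end1 [ 531. -204.  125.]
tall end2 [ 531. -329.  125.]
short1 [ 473. -201.   82.]
short2 [ 473. -313.   82.]
core [634.  -6.  40.]
plug1 [630.  42.  98.]
plug2 [635. -50.  98.]
flask [ 716. -233.   78.]
bottle top [797.  49. 220.]
petri [ 355. -122.   17.]
ybase [814. -91.   0.]
t1 [ 556. -258.  125.]
t2 [ 526. -283.  125.]
plug1 [629. -33.  98.]
plug2 [621.  67.  98.]
```

```bash
cat > m.py <<'E'
from bench import robot
from h import *
pi=np.pi
E
python3 - <<'E'
from m import *
q0=robot.current_qpos()
for p,y in [((600,-262,330),0),((540,0,300),pi),((540,0,300),-pi),((540,0,300),pi/2),((540,0,300),-pi/2),((532,-262,130),pi/2),((532,-262,130),-pi/2),((575,0,130),pi/2),((575,0,130),-pi/2)]:
    print(p,round(y,2),robot.inverse_kinematics(p,[pi,0,y]))
robot.move_ptp([600,-262,330],[pi,0,0])
d={'r':robot.get_image('wrist')}
robot.move_ptp([560,-130,330],[pi,0,pi/2]); d['m']=robot.get_image('wrist')
d['s2']=robot.get_image('side');d['sc2']=robot.get_image('scene')
pickle.dump(d,open('im1.pkl','wb')); print(robot.current_t())
for k in'rm': cv2.imwrite(f'pics/{k}.png',cv2.resize(d[k]['img'],(800,600),interpolation=cv2.INTER_CUBIC)); print(d[k]['eye'],d[k]['orientation'])
E
```

```text
(600, -262, 330) 0 [-5.81764670e-01  4.14780576e-01  1.04798553e+00 -4.44089210e-16
  1.67882655e+00  9.89031657e-01]
(540, 0, 300) 3.14 [-0.20665291  0.19898575  1.41539129  0.          1.52721561 -1.77744924]
(540, 0, 300) -3.14 [-0.20665291  0.19898575  1.41539129  0.          1.52721561 -1.77744924]
(540, 0, 300) 1.57 [-0.20665291  0.19898575  1.41539129  0.          1.52721561 -0.20665291]
(540, 0, 300) -1.57 [-2.06652915e-01  1.98985753e-01  1.41539129e+00 -4.44089210e-16
  1.52721561e+00  2.93493974e+00]
(532, -262, 130) 1.57 [-0.64556053  0.40508119  1.55138797  0.          1.18512349 -0.64556053]
(532, -262, 130) -1.57 [-6.45560534e-01  4.05081189e-01  1.55138797e+00 -4.44089210e-16
  1.18512349e+00  2.49603212e+00]
(575, 0, 130) 1.57 [-0.19390855  0.37521944  1.59764457  0.          1.16872864 -0.19390855]
(575, 0, 130) -1.57 [-1.93908547e-01  3.75219441e-01  1.59764457e+00 -4.44089210e-16
  1.16872864e+00  2.94768411e+00]
3.4667
[ 665.34542511 -262.92020857  495.47829701] [ 2.89902252e+00  4.72209290e-04 -1.57184414e+00]
[560.11158642 -64.6626809  495.84078642] [ 2.90041039e+00  2.75374965e-04 -1.80158650e-03]
```

View pics/r.png

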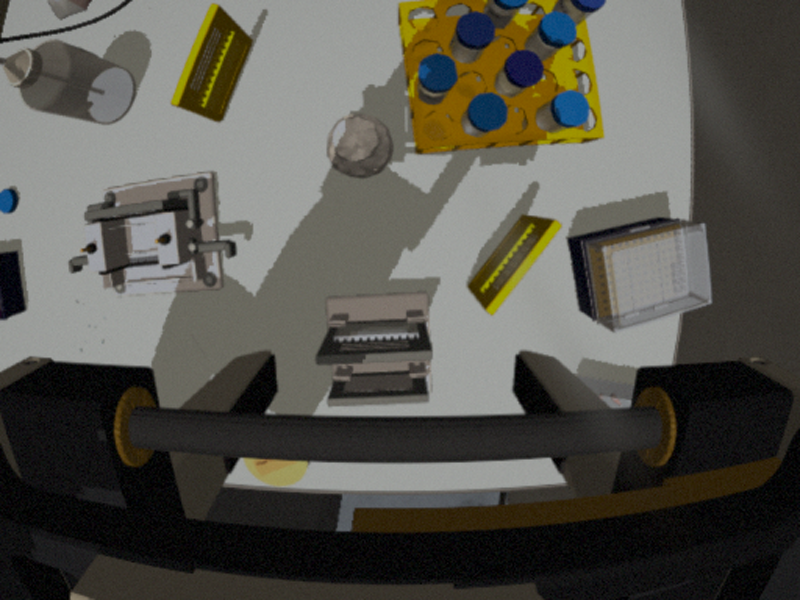

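View pics/m.png

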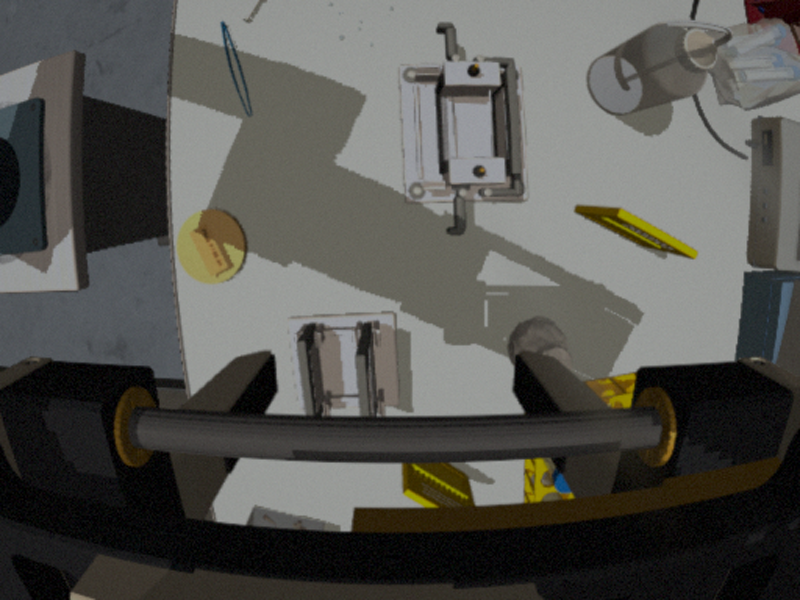

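The r view shows the well fingers on the cassette's +x face, and the core's open front faces -x, so the task is mostly a translation. Closer views of both will give the precise pose and yaw.

```bash
python3 - <<'E'
from m import *
d={}
robot.move_ptp([505,-245,230],[pi,0,pi/2]); d['R']=robot.get_image('wrist')
robot.move_ptp([600,15,230],[pi,0,pi/2]); d['C']=robot.get_image('wrist')
pickle.dump(d,open('im2.pkl','wb')); print(robot.current_t())
for k,P in(('R',(505,-262,60)),('C',(620,0,50))):
    u,v=proj(d[k],P,True)[0]; x0=int(u)-100;y0=max(int(v)-75,0); print(k,x0,y0,d[k]['eye'])
    cv2.imwrite(f'pics/{k}.png',cv2.resize(d[k]['img'][y0:y0+150,x0:x0+200],None,fx=4,fy=4,interpolation=cv2.INTER_CUBIC))
E
```

```text
5.3333
R 151 123 [ 505.54781931 -179.09114596  396.74704093]
C 169 119 [599.99860915  80.46741602 396.1202732 ]
```

View pics/R.png

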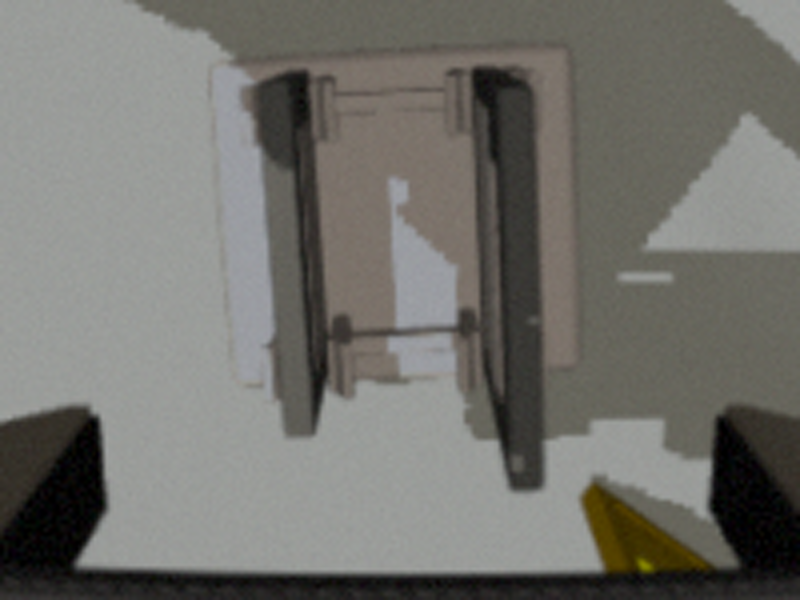

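View pics/C.png

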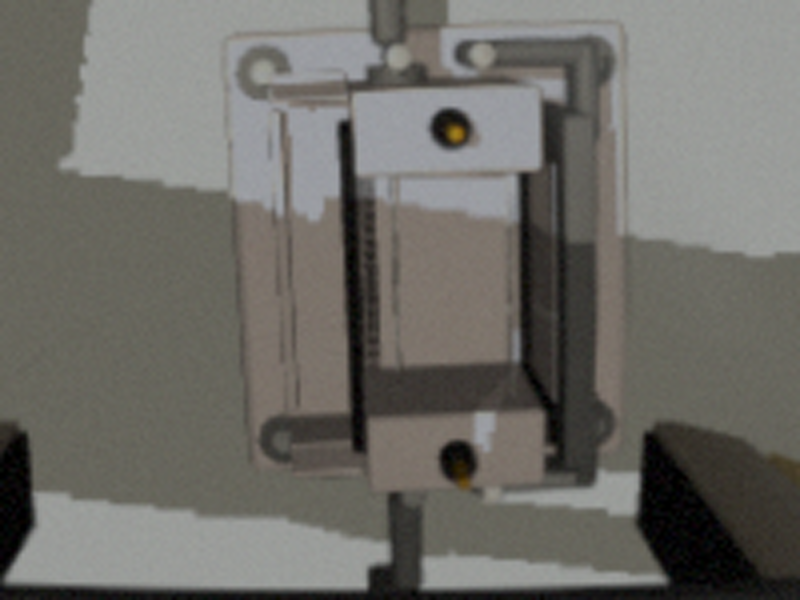

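R shows the rack base corners at crop (212,68),(572,47),(578,368),(236,385), with the tall plate on the right, its top's near end at (512–543,489). C shows the core base corners at (225,37),(622,22),(628,440),(252,468), and end-wall tops with brass plugs at (455,130) and (460,465). I'll fit poses by least squares.

```bash
python3 - <<'E'
from m import *
from scipy.optimize import least_squares as LS
d=pickle.load(open('im2.pkl','rb'))
def pose(p,L): 
    c,s=np.cos(p[2]),np.sin(p[2]); L=np.array(L,float)
    return np.c_[p[0]+c*L[:,0]-s*L[:,1],p[1]+s*L[:,0]+c*L[:,1],L[:,2]]
def px(k,uv): x0,y0=((151,123) if k=='R' else (169,119)); return np.array(uv)/4+[x0,y0]
def fit(k,L,uv,p0,hz=None):
    def r(p):
        l=np.array(L,float)
        if hz: l[:4,2]=p[3]
        return (proj(d[k],pose(p,l),True)-px(k,uv)).ravel()
    s=LS(r,p0); print(k,s.x.round(3),'res px',s.fun.round(1)); return s.x
# rack base
B=lambda a,b,z:[(-a,b,z),(a,b,z),(a,-b,z),(-a,-b,z)]
r=fit('R',B(60,56,10),[(212,68),(572,47),(578,368),(236,385)],[505,-260,0])
for n,u,v,z in[('cas nl',512,490,125),('cas nr',543,488,125),('cas fl',498,84,125),('cas fr',531,84,125),('sp nl',285,435,82),('sp nr',316,435,82)]:
    print(n,onz(d['R'],*px('R',(u,v)),z,True).round(1))
# core base, base height free
fit('C',B(66,75,8),[(225,37),(622,22),(628,440),(252,468)],[620,0,0,8],True)
bl=[onz(d['C'],*px('C',q),76,True) for q in[(352,92),(542,85),(545,168),(358,175),(370,412),(543,405),(547,487),(372,492)]]
print(np.round(bl,1))
for q in[(455,130),(459,465)]: print('plug',onz(d['C'],*px('C',q),98,True).round(1))
E
```

```text
R [ 5.03791e+02 -2.46179e+02  4.90000e-02] res px [-1.3 -1.5  0.8 -1.   1.1  1.4 -0.6  1.4]
cas nl [ 532.1 -293.6  125. ]
cas nr [ 539.8 -293.2  125. ]
cas fl [ 526.9 -194.5  125. ]
cas fr [ 534.4 -194.4  125. ]
sp nl [ 471.7 -294.8   82. ]
sp nr [ 480.5 -294.7   82. ]
C [6.34368e+02 7.95400e+00 5.70000e-02 2.25000e+00] res px [-0.  -0.2 -0.2 -0.8 -0.8  1.2  1.1 -0.3]
[[604.9  64.2  76. ]
 [656.3  66.7  76. ]
 [657.7  44.   76. ]
 [606.6  41.6  76. ]
 [610.3 -25.6  76. ]
 [659.9 -23.8  76. ]
 [662.5 -49.1  76. ]
 [611.2 -50.1  76. ]]
plug [630.5  55.9  98. ]
plug [633.7 -33.4  98. ]
```

```bash
python3 - <<'E'
from m import *
d=pickle.load(open('im2.pkl','rb'));C=d['C']
c0=np.array([633.8,8.5]);y=.055;Rm=np.array([[np.cos(y),-np.sin(y)],[np.sin(y),np.cos(y)]])
def loc(u,v,z): return ((onz(C,169+u/4,119+v/4,z,True)[:2]-c0)@Rm).round(1)
for n,u,v,z in[('seal top far L',339,122,74),('seal far R',352,122,74),('seal near L',352,450,74),('seal near R',366,450,74),('lip a far',270,112,21),('lip b far',283,112,21),('lip c far',289,160,21),('lip a near',283,405,21),('lip b near',298,405,21),('cheek far top',275,85,50),('cheek far r',348,78,50),('cheek near',292,448,50),('cheek near r',365,445,50),('cheek near low',297,470,50),('cheek far low',275,103,50),('base fl',225,37,8),('base nr',628,440,8),('far plate TL',565,112,84),('far plate BL',565,480,84),('far plate BR',596,480,84),('far plate TR',592,112,84)]: print(n,loc(u,v,z))
cv2.imwrite('pics/C2.png',cv2.resize(C['img'][135:240,222:267],None,fx=8,fy=5.7,interpolation=cv2.INTER_CUBIC))
E
```

```text
seal top far L [-29.7  49.1]
seal far R [-26.2  48.9]
seal near L [-31.  -44.7]
seal near R [-27.  -44.9]
lip a far [-51.2  49.5]
lip b far [-47.1  49.2]
lip c far [-46.1  33.9]
lip a near [-53.2 -47.1]
lip b near [-48.3 -47.3]
cheek far top [-47.6  59.1]
cheek far r [-26.4  60. ]
cheek near [-49.6 -51.9]
cheek near r [-27.  -52.1]
cheek near low [-48.5 -59.2]
cheek far low [-47.9  53.9]
base fl [-65.   74.1]
base nr [ 66.5 -71.5]
far plate TL [30.3 49.9]
far plate BL [ 29.3 -54. ]
far plate BR [ 38.4 -54.7]
far plate TR [37.7 49.7]
```

View pics/C2.png

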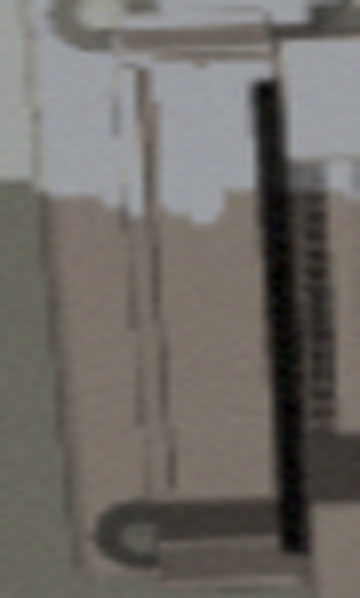

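Seal face and lip inner face come out 17 mm apart (nominal 17.5), so the ledge is near (599, 7.6) with core yaw about 0.05. Now to grasp the cassette.

```bash
python3 - <<'E'
from m import *
o=[pi,0,pi/2+.052]
F=lambda:(robot.current_contact_force().round(1),robot.current_ft_torque().round(2))
robot.move_gripper(.45)
robot.move_ptp([533.4,-244,200],o); print(F())
print(robot.move_linear([533.4,-244,90],speed=80,f_stop=6),robot.current_tcp_pos(),F())
robot.move_gripper(0); robot.sleep(.3)
print(robot.current_gripper_width()*93,F(),robot.current_tcp_pos())
robot.move_linear([533.4,-244,110],speed=40); print(F())
robot.move_linear([533.4,-244,205],speed=100); robot.sleep(.2)
print(F(),robot.current_gripper_width()*93,robot.current_t())
robot.move_linear([560,7.6,205],[pi,0,pi/2+.048],speed=200);robot.sleep(.2)
d={k:robot.get_image(k) for k in('wrist','side','scene')}
pickle.dump(d,open('im3.pkl','wb'));print(F(),robot.current_t())
P=np.array([560,7.6,170])
t=[]
for k in('side','scene'):
    u,v=proj(d[k],P)[0].astype(int); print(k,u-50,v-75); t.append(cv2.resize(d[k]['img'][v-75:v+75,u-50:u+50],None,fx=4,fy=4,interpolation=cv2.INTER_CUBIC))
cv2.imwrite('pics/held.png',np.hstack(t))
E
```

```text
(array([ 0.4, -0.2,  0.1]), array([ 0.03, -0.1 ,  0.01]))
False [ 533.77211305 -244.25204289   90.5940327 ] (array([-0.1,  1.1, -0.7]), array([-0.05, -0.07,  0.04]))
8.959187348708735 (array([-0.2, -0.5,  0.5]), array([-0.03, -0.13, -0.  ])) [ 533.43551545 -243.99428861   90.05568712]
(array([-0.1,  0.5, -1.4]), array([-0.05, -0.09, -0.01]))
(array([-0.5,  1.6, -1.7]), array([ 0.01, -0.1 ,  0.03])) 8.74743211696362 11.7417
(array([-0.3, -0.4, -1.2]), array([-0.05, -0.07, -0.02])) 13.5083
side 195 50
scene 201 132
```

View pics/held.png

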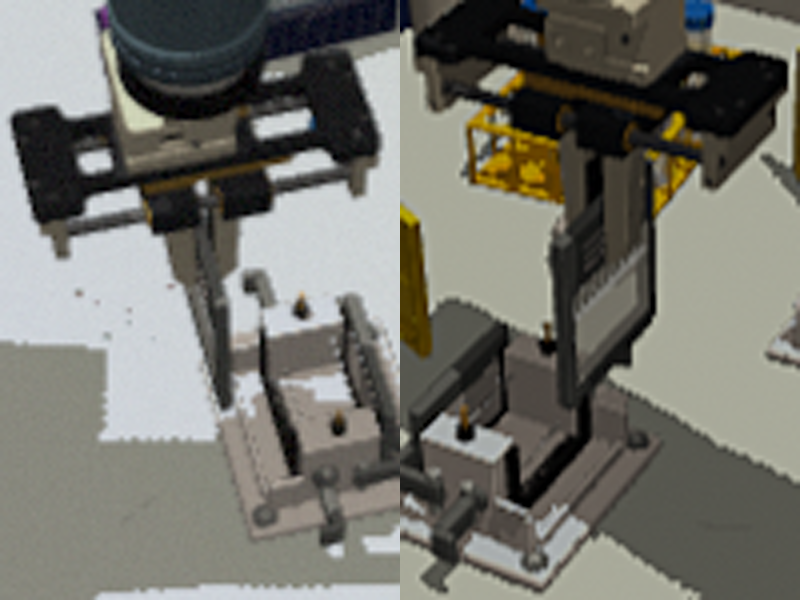

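The cassette hangs upright and centred. Teeth show from both sides through the clear plate, so I'll check which face carries the recess before lowering.

```bash
python3 - <<'E'
from m import *
a=pickle.load(open('im1.pkl','rb'))['r']['img'][185:260,195:285]
s=pickle.load(open('im3.pkl','rb'))['scene']['img'][175:240,235:270]
s0=pickle.load(open('im0.pkl','rb'))['scene']['img'][160:230,290:350]
f=lambda i,w:cv2.resize(i,(w,600),interpolation=cv2.INTER_CUBIC)
t=np.hstack([cv2.resize(a,(300,300),interpolation=cv2.INTER_CUBIC)])
cv2.imwrite('pics/w.png',np.hstack([cv2.resize(a,(400,333),interpolation=cv2.INTER_CUBIC),cv2.resize(s,(180,333),interpolation=cv2.INTER_CUBIC)]))
E
```

```text
(no output)
```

View pics/w.png

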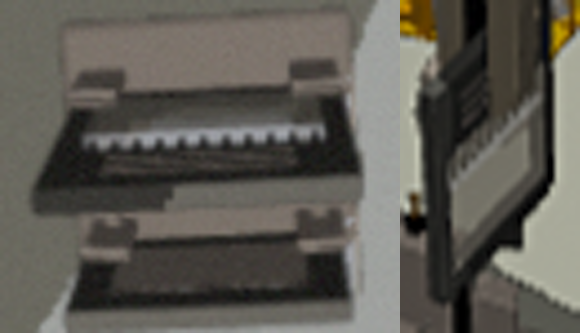

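The +x view (left) shows the bright recessed band with teeth, while the −x view shows only clear plate, so the window faces the core. Lowering now.

```bash
python3 - <<'E'
from m import *
o=[pi,0,pi/2+.048]
F=lambda:(robot.current_contact_force().round(1),robot.current_ft_torque().round(2),robot.current_tcp_pos().round(1))
robot.move_linear([594.9,7.6,205],o,speed=60)
robot.move_linear([594.9,7.6,150],speed=80);robot.sleep(.2);print(F())
for z,s in((115,40),(89.5,20)):
    h=robot.move_linear([594.9,7.6,z],speed=s,f_stop=4);robot.sleep(.2);print(z,h,F(),robot.current_t())
    if h: break
d={k:robot.get_image(k) for k in('wrist','side','scene')}
pickle.dump(d,open('im4.pkl','wb'))
P=np.array([600,7.6,80]);t=[]
for k in('side','scene'):
    u,v=proj(d[k],P)[0].astype(int); t.append(cv2.resize(d[k]['img'][v-75:v+75,u-50:u+50],None,fx=4,fy=4,interpolation=cv2.INTER_CUBIC))
cv2.imwrite('pics/low.png',np.hstack(t))
E
```

```text
(array([-0.2, -0.1, -1.8]), array([-0.01, -0.08, -0.04]), array([595.3,   7.5, 150.7]))
115 False (array([ 0.4,  0.7, -1.5]), array([ 0.  , -0.08, -0.  ]), array([595.1,   7.6, 115.3])) 16.5083
89.5 True (array([ 0.1, -0.4,  5.6]), array([-0.06, -0.04,  0.  ]), array([594.8,   7.6,  92. ])) 17.75
```

View pics/low.png

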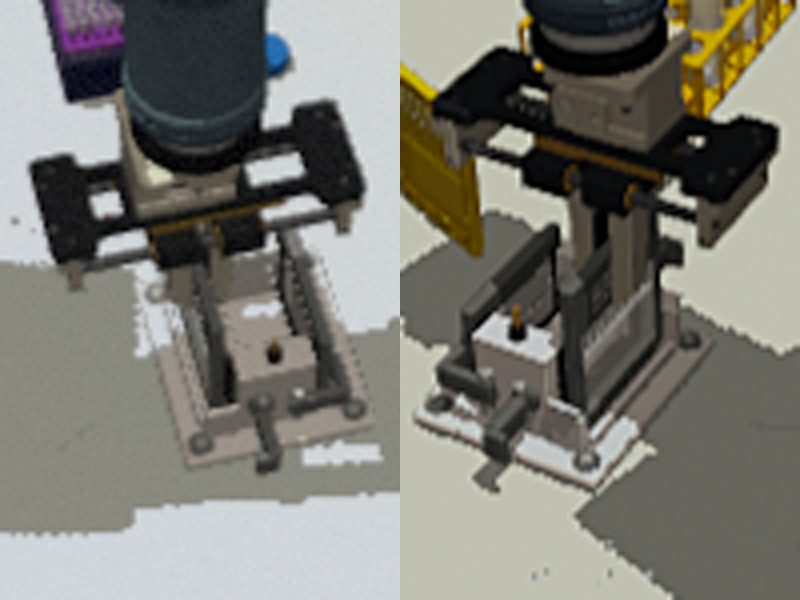

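Foot contact came at TCP z = 92.0, exactly the predicted height, and the pictures show it between the cheeks behind the lip. Next, a stepwise push.

```bash
python3 - <<'E'
from m import *
o=[pi,0,pi/2+.048];a=np.array([np.cos(.048),np.sin(.048),0])
def F(n=15):
    r=[]
    for _ in range(n): robot.sleep(.02); r.append(np.r_[robot.current_contact_force(),robot.current_ft_torque()])
    return np.mean(r,0)
p0=np.array([594.9,7.6,91.8]); robot.move_linear(p0,o,speed=20); b=F(); print(b.round(2))
s=0; lim=12
while s<lim:
    fx=-(F(8)-b)[:3]@a
    if fx>10.3: break
    s+=1 if fx<2 else (.7 if fx<7 else .25)
    robot.move_linear(p0+s*a,speed=5); robot.sleep(.1)
    m=F(8); print(round(s,2),(-(m-b)[:3]@a).round(1),m.round(2),(robot.current_tcp_pos()-p0).round(2))
robot.sleep(.5);print(F().round(2),robot.current_t())
E
```

```text
[ 0.22 -0.03  3.12 -0.03 -0.15 -0.02]
1 2.2 [-1.96 -0.04  6.04 -0.11  0.31 -0.  ] [ 0.49 -0.01  0.2 ]
2 2.3 [-2.1  -0.01  6.75 -0.1   0.45  0.01] [1.28 0.07 0.18]
2.7 2.2 [-1.99 -0.15  6.53 -0.09  0.48  0.02] [1.94 0.12 0.21]
3.4 2.4 [-2.13 -0.18  6.88 -0.08  0.49  0.01] [2.65 0.19 0.2 ]
4.1 2.5 [-2.3  -0.28  7.   -0.07  0.48 -0.01] [3.32 0.23 0.2 ]
4.8 3.1 [-2.86 -0.29  7.64 -0.09  0.6  -0.03] [3.82 0.27 0.21]
5.5 4.2 [-4.   -0.2   8.38 -0.11  0.79 -0.05] [4.12 0.29 0.19]
6.2 4.9 [-4.7  -0.44  9.21 -0.15  1.01 -0.04] [4.47 0.33 0.21]
6.9 6.1 [-5.89 -0.61 10.   -0.15  1.24 -0.07] [4.79 0.33 0.21]
7.6 7.2 [-6.92 -0.97 10.51 -0.19  1.46 -0.07] [5.11 0.33 0.19]
8.3 8.0 [-7.75 -0.74 11.8  -0.23  1.7  -0.05] [5.41 0.39 0.19]
8.55 8.9 [-8.66 -1.27 12.27 -0.22  1.78 -0.06] [5.48 0.38 0.18]
8.8 8.9 [-8.67 -1.28 12.48 -0.25  1.86 -0.05] [5.6  0.39 0.2 ]
9.05 9.3 [-9.04 -1.   12.38 -0.27  1.94 -0.05] [5.69 0.38 0.14]
9.3 9.5 [-9.25 -1.05 12.99 -0.27  2.02 -0.04] [5.84 0.4  0.18]
9.55 10.1 [-9.81 -1.16 13.57 -0.29  2.11 -0.05] [5.93 0.39 0.17]
9.8 10.3 [-10.01  -1.2   13.81  -0.29   2.15  -0.05] [6.08 0.38 0.18]
10.05 10.8 [-10.56  -1.46  14.04  -0.28   2.26  -0.07] [6.19 0.4  0.21]
[-10.48  -1.1   13.97  -0.29   2.25  -0.06] 30.9583
```

```bash
python3 - <<'E'
from m import *
a=np.array([np.cos(.048),np.sin(.048),0])
p0=np.array([594.9,7.6,91.8])
def F(n=12):
    r=[]
    for _ in range(n): robot.sleep(.02); r.append(np.r_[robot.current_contact_force(),robot.current_ft_torque(),robot.current_tcp_pos(),robot.current_eef_rot()%(2*pi)-np.array([pi,0,pi/2])])
    return np.mean(r,0)
print(F().round(3))
for s,dz in((10.05,.7),(10.05,1.4),(10.4,1.4)):
    robot.move_linear(p0+s*a+[0,0,dz],speed=4);robot.sleep(.15);print(s,dz,F().round(3))
print(robot.current_t(),robot.current_gripper_width()*93)
E
```

```text
[-1.07900e+01 -1.22200e+00  1.39920e+01 -3.00000e-01  2.26800e+00
 -3.00000e-02  6.01089e+02  8.01600e+00  9.19880e+01  8.00000e-03
  6.28300e+00  4.80000e-02]
10.05 0.7 [-9.29500e+00 -1.35100e+00  9.88100e+00 -3.45000e-01  1.93300e+00
 -7.40000e-02  6.01019e+02  8.01600e+00  9.20030e+01  8.00000e-03
  6.28300e+00  4.80000e-02]
10.05 1.4 [-8.12200e+00 -1.42400e+00  5.90000e+00 -3.64000e-01  1.60400e+00
 -5.50000e-02  6.00972e+02  8.01100e+00  9.20260e+01  9.00000e-03
  6.28300e+00  4.80000e-02]
10.4 1.4 [-8.42400e+00 -1.68700e+00  6.29500e+00 -3.56000e-01  1.75600e+00
 -6.00000e-02  6.01095e+02  8.02400e+00  9.20310e+01  9.00000e-03
  6.28300e+00  4.80000e-02]
33.1083 8.996520384284796
```

```bash
python3 - <<'E'
from m import *
a=np.array([np.cos(.048),np.sin(.048),0])
p0=np.array([594.9,7.6,93.2])
def F(n=12):
    r=[]
    for _ in range(n): robot.sleep(.02); r.append(np.r_[robot.current_contact_force(),robot.current_ft_torque(),robot.current_tcp_pos(),robot.current_eef_rot()%(2*pi)-np.array([pi,0,pi/2])])
    return np.mean(r,0)
s=10.4
while s<15:
    s+=.5; robot.move_linear(p0+s*a,speed=6);robot.sleep(.1);m=F();print(s,m.round(3))
    if -m[0]>11.7: break
robot.sleep(1.6); r=np.array([F(3) for _ in range(5)]); print(r[:,:3].round(1)); print(robot.current_t(),np.abs(robot.current_joint_vel()).max())
d={k:robot.get_image(k) for k in('wrist','side','scene')};t=[]
for k in('side','scene'):
    u,v=proj(d[k],[600,7.6,80])[0].astype(int); t.append(cv2.resize(d[k]['img'][v-75:v+75,u-50:u+50],None,fx=4,fy=4,interpolation=cv2.INTER_CUBIC))
cv2.imwrite('pics/end.png',np.hstack(t))
E
```

```text
10.9 [-9.50400e+00 -1.47800e+00  7.37500e+00 -3.86000e-01  1.88800e+00
 -6.00000e-02  6.01322e+02  8.05000e+00  9.20170e+01  1.00000e-02
  6.28300e+00  4.80000e-02]
11.4 [-1.0293e+01 -2.0820e+00  7.6640e+00 -4.0200e-01  2.0400e+00 -7.0000e-02
  6.0157e+02  8.0600e+00  9.2024e+01  1.0000e-02  6.2830e+00  4.8000e-02]
11.9 [-1.10190e+01 -1.77500e+00  8.32900e+00 -4.31000e-01  2.19900e+00
 -6.40000e-02  6.01793e+02  8.07500e+00  9.20150e+01  1.10000e-02
  6.28300e+00  4.80000e-02]
12.4 [-1.14110e+01 -1.91000e+00  8.99400e+00 -4.49000e-01  2.36900e+00
 -5.40000e-02  6.02016e+02  8.08800e+00  9.20090e+01  1.10000e-02
  6.28300e+00  4.80000e-02]
12.9 [-1.22730e+01 -2.25700e+00  9.52900e+00 -4.62000e-01  2.52300e+00
 -4.70000e-02  6.02255e+02  8.10300e+00  9.20070e+01  1.20000e-02
  6.28300e+00  4.80000e-02]
[[-12.5  -3.    9.9]
 [-12.3  -2.2   9.3]
 [-12.4  -1.7   9.7]
 [-12.2  -2.5   9.3]
 [-12.3  -2.1   9.4]]
37.7083 0.0022875323486949753
```

View pics/end.png

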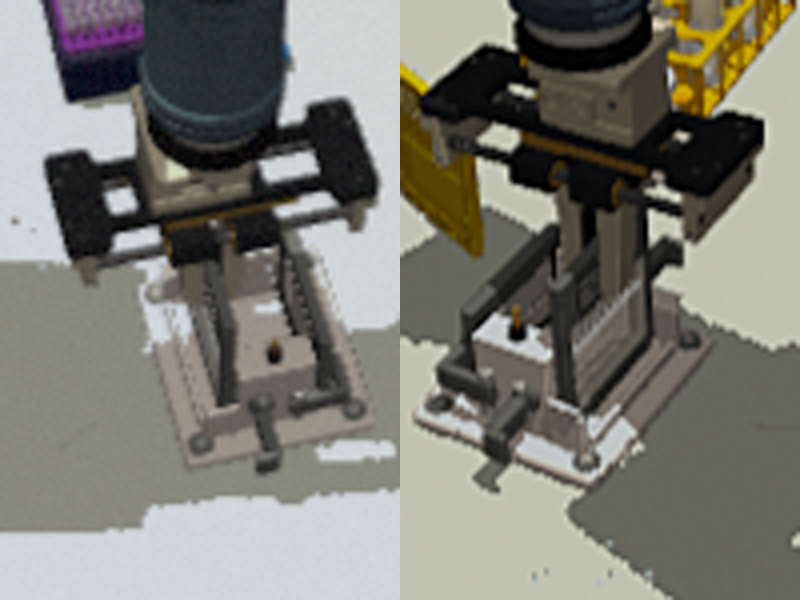

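```bash
python3 -c "
from bench import robot
print(robot.current_contact_force(),robot.current_tcp_pos(),robot.current_t());robot.hand_in()"
```

```text
[-12.42856362  -1.66490601   9.47280222] [602.25615531   8.10722546  92.01865542] 37.8583
the job is handed in; nothing more can be done
```

I took the cassette from the rack and stood it on the ledge behind the lip. It is pressed against the seal with its well window towards the core. I handed in at 37.9 s with the arm still gripping and pushing; the hand-in returns no verdict.

**Last checks**
- **Push:** the wrist read a steady 12.4 N along the push and about 9.5 N upwards. Taking off about 1.6 N of estimated ledge friction leaves roughly 10.8 N on the seal, or about 3.1 mm of travel. The highest push reading was about 12.5 N, well under 25 N.
- **Position:** the TCP was at 602.3, 8.1, 92.0 mm. That agrees with the estimated ledge position plus 3.1 mm of travel, and its height matches the foot standing on the ledge.
- **Grip and stillness:** the gripper read 9 mm (the plate thickness) during the press, and the joints were at rest.
- **Squareness:** the tool yaw was 0.048 rad. My estimates of the core's yaw ranged from 0.041 to 0.057 rad (one rough estimate gave 0.036), all inside the 0.04 rad limit. A tilt of about 0.012 rad about the push axis remains.

**Not confirmed directly**
- The seal travel and seal force are inferred from the wrist readings and the position. The wrist force also includes a sideways part of about 2 N, probably friction or light contact with a guide cheek.
- I did not re-check the spare plate, bottle, flask or dish in a picture afterwards. The arm kept clear of them, and no unexpected force showed in the readings taken.

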